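# Wedge the rocking bench supply

## Task

The bench power supply rocks because the foot at its far right corner does not reach the bench. With your fingertips only, grasping and lifting nothing, slide the wooden wedge thin end first under that foot from the supply's right side, testing by pressing down on that corner until it no longer rocks, without shifting the supply or jacking it up off its other feet, and leave the other things on the bench alone. Finish while holding: the program ends with the fingertips still pressing firmly (about 10 N) straight down on the top of that corner, the supply standing level and still.

Things in the scene. Friction and masses are not known exactly. Their poses are not given: they have to be found in the camera images.
- supply: Bench power supply, beige box, loose, 1.4 to 2.2 kg. Case 160 (its x) x 220 (y) x 85 mm (z) on round rubber feet 20 mm across, 14 mm high: underside 14 mm, flat top 99 mm above the bench. Origin: centre of the footprint at bench height. -x face: front panel with display and knobs; -y: its right side. Feet centred at x = +-62, y = +-92 mm; all but the far right one (+62, -92) reach the bench.
- loose_corner (a point): Where to press: point on the supply's top, 99 mm up, above the loose foot, 18 mm inside the far and right edges. Unwedged, it rests level; 1.5 to 3 N straight down here rocks it 0.04 to 0.09 rad, till the foot meets the bench; let go, it falls back. Wedged snugly, this point sinks well under 1 mm.
- wedge: Hardwood wedge, loose, 70 g: 110 mm long (its x), 46 mm wide (y). Flat underside; the top slopes evenly from 2 mm at the thin end (+x) to 22 mm at the upright, flat thick end (-x). Origin: centre of the underside. It starts right of the supply, thin end 30 to 70 mm from the case, pointing along the supply's +y at the loose foot, up to 12 mm and 0.25 rad out of line.
- wedge_thin_end (a point): Middle of the wedge's thin end, at bench height. It must go in under the loose foot along the supply's +y.
- wedge_thick_end (a point): Where to push: middle of the wedge's upright thick end face (46 x 22 mm), 11 mm above the bench. Sliding free takes under 1 N; when the slope meets the foot's lower edge the push needed rises sharply: 3 to 5 N is snug, over about 8 N may slide the supply or jack it up.
- parts_tray: Bystander: open plastic parts tray 70 x 120 x 28 mm beyond the supply. Origin: centre of its underside.
- screwdriver: Bystander: screwdriver lying on the bench on the right, far side. Origin: on its axis' underside.
- bottle: Bystander: dark drink bottle, 60 mm across, 170 mm high, left of the supply. Origin: centre of its underside.
- phone: Bystander: black phone lying flat, 75 x 150 x 9 mm, near the robot on the right. Origin: centre of its underside.
- loose_foot_spot (a point): Point on the bench straight below the middle of the loose foot (moves with the supply). The foot is screwed in and seized: its flat bottom hangs 4 to 9 mm above the bench, by how much is not told. Its outer edge lies 8 mm inside the case's right side.
There are look-alikes about, which are no part of the job. Of the things shaped like the wedge, the wooden one is meant.

How it is judged:
On the way:
1. the wedge's thin end is pushed in under the loose corner of the supply (y of wedge_thin_end in the frame of supply above -0.102 m and x of wedge_thin_end in the frame of supply between 0.038 and 0.086 m), for 0.1 s.
At the end, for the whole second after the job is handed in: Pressed down with over 4 N on its top within 35 mm of the point over the loose foot, the supply stays within 0.014 rad of level and 25 mm of its start; the wedge's thin end is past that foot's outer edge, within 24 mm of the foot's middle line, and untouched; all still (all of step 1 and contact force between the fingers and supply above 4 N and horizontal distance between the grasp point and loose_corner below 0.035 m and z of the grasp point in the frame of supply above 0.099 m and contact force between the fingers and wedge below 0.1 N and angle between supply's own z axis and vertical below 0.014 rad and distance of supply from where it was at the start of the episode below 0.025 m and linear speed of each of supply, wedge below 0.01 m/s); the arm keeps its last pose, push and grip.
It fails at once if the wedge is lifted or carried (its middle over 15 mm up) (height (world z) of wedge above 0.015 m).
It fails at once if the supply is lifted (over 20 mm) or tipped (over 0.2 rad) (height (world z) of supply above 0.02 m or angle between supply's own z axis and vertical above 0.2 rad).
It fails at once if the supply is shifted more than 40 mm (distance of supply from where it was at the start of the episode above 0.04 m).
It fails at once if a bystander is moved more than 30 mm (distance of any of parts_tray, screwdriver, bottle, phone from where it was at the start of the episode above 0.03 m).
It also fails if it takes over 48 s, if anything falls off the work surface, if the arm or the gripper's body presses on something with over 40 N, if the wrist force passes 120 N, or if a joint passes its speed limit or range.

## Robot

A 6-joint arm with a two-finger parallel gripper is mounted at the origin on the work surface. World frame = base frame: x ahead of the robot, y to its left, z up, the work surface at z = 0. Lengths are in m, angles in rad, forces in N, time in s.
With the tool pointing down it reaches from about 0.3 to 0.875 m from the base axis. Payload 4.2 kg.
Tool frame: the origin (TCP) lies on the centre line of the jaws, within the pads' length; the fingertips stand bot.tip_reach ahead of it and the grasp point (between the pads) lies 2 mm behind it (bot.tip_reach is the distance from the TCP to the fingertips, in m); z points along the fingers, y is the line along which they close (so a half turn about z gives the same grasp; the last joint's range is limited). The gripper opens to 85 mm and grips with 20 to 120 N. Pads are 22 mm wide; open, the fingers measure 114 mm over their backs; the gripper's body (76 mm by 85 mm) begins 54 mm behind the grasp point. The pads swing forward as they close: fully open they stand 13 mm farther back than shut.
Start: joints at [-1.289, 0.32, 1.565, -0, 1.257, -0.02], TCP at [0.171, -0.549, 0.248] pointing down, gripper open.
Joint ranges: [-3.11, 3.11], [-0.84, 2.01], [0.21, 2.61], [-1.34, 4.49], [0.05, 2.63], [-2.56, 2.56]. Speed limits (rad/s): [2.57, 2.57, 3.14, 3.14, 3.14, 3.14].

## Interface

Orientations are given as a unit quaternion [w, x, y, z].
In Python, from workcell import bot gives the robot as it stands.
- The arm moves only by the tool step_arm, never from a script. Its argument "rows" is a list of rows, each a list of 3 entries, a list of its own where there are three numbers: the shift along the tool's x, y, z normalised to -1 to 1, where 1 is 500 mm, then the turn, a rotation vector about the tool's x, y, z normalised to -1 to 1, where 1 is 30 degrees, then the opening, from 0 (shut) to 1 (fully open). In form: [[[dx, dy, dz], [wx, wy, wz], grip], ...]. A call has 1 to 12 rows; each row is the pose to reach, as a shift and turn from the pose commanded when the call began, along the tool's axes at that moment; what a row does not reach only later rows make up. A row lasts 1/12 s, in which the tool goes at most 41.7 mm and 7.16 degrees, less where a joint would pass 70% of its speed; a pose out of reach is approached as far as the arm can. A call with a number of a shift or a turn outside -1 to 1 is refused whole. A call with a gripper value outside its range is refused whole. The fingers move at their own pace and stop on an object; "grip_force" is the grip in N (left out, the last holds). Time passes only in rows, so rows that repeat a pose let the fingers close. It gives the time, the measured TCP pose, the force, the opening and the grip force at its end, in the units of the state.
- bot.state(): the state, without advancing time (a new reading comes with each control period).
- bot.capture(name): name is "scene" or "top" or "wrist"; returns (picture, depth): 420x560x3 uint8, red, green, blue; 420x560 float32, m along the optical axis (not along the pixel's ray), 0 where there is no reading.
- bot.camera_model(name): a dict with "fx", "fy", "cx", "cy" (pixels), "origin" and "rotation" of the camera in the world. Camera axes: x right, y down, z forward; pixel columns grow to the right and rows downward; lengths in m; the calibration is good to about 2 mm. The wrist camera is an equidistant fisheye: a pixel r from the principal point sees the ray r / f radians off the axis. A picture is of the moment at which its call begins: read the wrist's pose just before it. camera_model takes no time and is no camera call; for the wrist camera it gives the pose at the moment of the call.
- bot.sign_off(): hands the job in; it is judged then, once.
The state is a dict: "t": time; "joint_positions": joint angles; "qd": joint speeds; "effort": joint torques, N m; "eef_pos": TCP position; "ee_rot": TCP orientation; "contact_force": force on the tool from outside, world axes, zero at the start; "moment": the same for the moment, N m; "gripper_width": opening from 0.0 (shut) to 1.0 (fully open); "grip_force": force on a finger pad.
Only numpy, scipy, OpenCV 4.12 (cv2) and the standard library are available. Lean on these libraries where they do the work, as an engineer would, in place of code of your own. Each camera call takes 0.05 s, during which the arm holds its last target. There are 200 camera calls.

## Working session

There is one attempt and no reset: what is moved stays moved. The work goes in short steps, Python scripts to look and compute and a tool call to move; the robot and the scene stay as the last step left them, time stands still between calls to the robot, and variables do not carry over. Pictures are saved under pics/ and viewed, at most 10 in all, crops included, and the job is handed in when it is done.

Besides the shell and the picture viewer there is one more tool, called after "Request:" as name(argument=value, ...) on one line, values as JSON. step_arm: Moves the arm, as the interface text tells. Its arguments: {"type":"object","properties":{"rows":{"type":"array"},"grip_force":{"type":"number"}},"required":["rows"]}

```bash
mkdir -p pics; ls
python3 - <<'E'
from workcell import bot
import cv2,numpy as np
for n in("scene","top"):
    p,d=bot.capture(n); np.savez(f"pics/{n}0.npz",p=p,d=d); cv2.imwrite(f"pics/{n}0.png",p[:,:,::-1])
    m=bot.camera_model(n); print(n,{k:np.round(v,4).tolist() if not isinstance(v,str) else v for k,v in m.items()})
s=bot.state();print(bot.tip_reach,s)
E
```

```text
pics
scene {'fx': 454.8478, 'fy': 454.8478, 'cx': 280.8268, 'cy': 207.7021, 'origin': [1.3471, 0.3898, 0.9387], 'rotation': [-0.2182, 0.4811, 0.7774, -0.3415]}
top {'fx': 422.9878, 'fy': 422.9878, 'cx': 283.7846, 'cy': 213.5001, 'origin': [0.4736, -0.0211, 1.1328], 'rotation': [0.0218, -0.705, 0.7085, -0.023]}
0.017 {'t': 0.1, 'joint_positions': array([-1.28897519e+00,  3.20247583e-01,  1.56553390e+00, -1.37085031e-05,
        1.25744541e+00, -2.00040244e-02]), 'qd': array([-0.00070835, -0.00208206, -0.00166545,  0.00029039,  0.00122517,
       -0.00037111]), 'effort': array([ 1.69709529e-04, -4.16409123e+01, -2.34706038e+01, -5.88481839e-05,
        4.90580831e-03, -5.68832149e-06]), 'eef_pos': array([ 0.17080971, -0.54862396,  0.24756405]), 'ee_rot': array([-8.09276867e-04,  9.88633643e-01,  1.50342447e-01, -1.13125637e-04]), 'contact_force': array([-0.95029353, -0.09288744,  0.16561255]), 'moment': array([ 0.05883999, -0.00657067, -0.0173342 ]), 'grip_force': 0.0, 'gripper_width': 0.996679794559521}
```

View pics/top0.png

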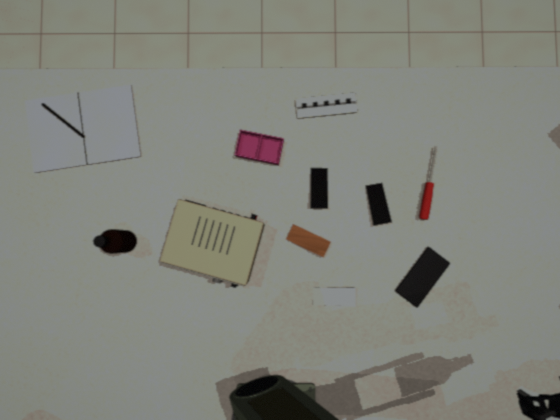

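View pics/scene0.png

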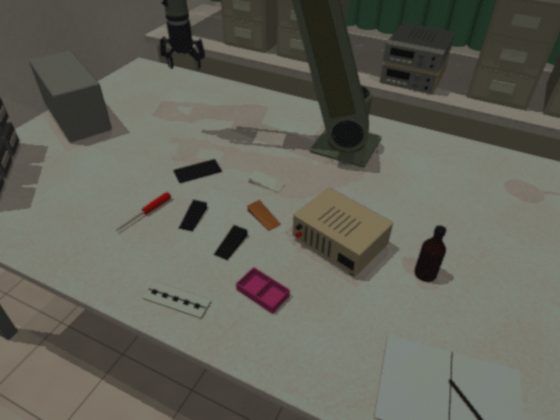

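The top view shows the beige supply at (212,242), its front knobs at (225,282), so the far right corner is near (262,220). Lookalikes for the wedge are the orange-brown block at (308,240), black blocks at (319,188) and (378,204), and a white one at (340,296). The wooden one at (308,240) fits the description. I'll check it in a close crop while measuring.

```bash
cat > h.py <<'E'
import numpy as np,cv2
from workcell import bot
from scipy.spatial.transform import Rotation as R
def rot(q): return R.from_quat(q,scalar_first=True).as_matrix()
def ray(m,uv):
    uv=np.atleast_2d(uv).astype(float)
    d=np.c_[(uv[:,0]-m["cx"])/m["fx"],(uv[:,1]-m["cy"])/m["fy"],np.ones(len(uv))]
    q=np.array(m["rotation"]); return d@(rot(q) if q.size==4 else q).T
def plane(m,uv,z):
    d=ray(m,uv); o=np.array(m["origin"]); return o+d*((z-o[2])/d[:,2])[:,None]
def pts(m,d,mask):
    v,u=np.nonzero(mask&(d>0)); return np.array(m["origin"])+ray(m,np.c_[u,v])*d[v,u][:,None]
def rect(P):
    c,s,a=cv2.minAreaRect((P[:,:2]*1000).astype(np.float32)); return np.round(c,1),np.round(s,1),round(a,1)
def masks(p):
    h=cv2.cvtColor(p,cv2.COLOR_RGB2HSV).astype(int)
    wood=(h[...,0]>3)&(h[...,0]<20)&(h[...,1]>130)&(h[...,2]>90)
    return h,wood
def biggest(m):
    n,l,s,c=cv2.connectedComponentsWithStats(m.astype(np.uint8)); i=1+np.argmax(s[1:,4]); return l==i
E
python3 - <<'E'
from h import *
for n in("top","scene"):
    f=np.load(f"pics/{n}0.npz");p,d=f["p"],f["d"];m=bot.camera_model(n)
    h,w=masks(p); w=biggest(w); W=pts(m,d,w)
    print(n,"wood px",w.sum(),np.argwhere(w).mean(0)[::-1],"rect",rect(W),"z",np.percentile(W[:,2],[2,50,98]).round(4))
    # slope
    A=np.c_[W[:,:2],np.ones(len(W))]; k=np.linalg.lstsq(A,W[:,2],rcond=None)[0]; print(" grad",k, "slope",np.hypot(*k[:2]))
    cn=cv2.findContours(w.astype(np.uint8),0,1)[0][0]
    box=cv2.boxPoints(cv2.minAreaRect(cn)); print(" box px",box.round(1).tolist()); print(" box xy at z=.01",plane(m,box,.01)[:,:2].round(4).tolist())
    v,u=np.indices(d.shape); P=np.array(m["origin"])+(ray(m,np.c_[u.ravel(),v.ravel()])*d.reshape(-1,1)); Z=P[:,2].reshape(d.shape)
    t=biggest((abs(Z-.099)<.008)&(h[...,1]>20)&(d>0)); T=pts(m,d,t); print(" top",t.sum(),rect(T),"z",np.median(T[:,2]))
    cn=max(cv2.findContours(t.astype(np.uint8),0,1)[0],key=cv2.contourArea); b=cv2.boxPoints(cv2.minAreaRect(cn)); 
    if n=="top": print(b.round(1).tolist(),plane(m,b,.099)[:,:2].round(4).tolist())
    else: print(rect(plane(m,cn[:,0],.099)))
f=np.load("pics/top0.npz");c=f["p"][170:310,150:400,::-1]; a=cv2.resize(c,None,fx=3,fy=3,interpolation=2); cv2.imwrite("pics/crop1.png",a)
E
```

```text
top wood px 623 [307.87319422 240.2776886 ] rect (array([473.9, -85.8]), array([104.4,  41.3]), 63.5) z [0.0018 0.0122 0.0227]
 grad [-0.07607811 -0.17015671  0.03332289] slope 0.18638986949466044
 box px [[286.3999938964844, 238.1999969482422], [293.3999938964844, 224.1999969482422], [329.0, 242.0], [322.0, 256.0]]
 box xy at z=.01 [[0.4792, -0.0298], [0.5162, -0.0486], [0.4686, -0.1426], [0.4317, -0.1236]]
 top 5970 (array([470.5, 155.5]), array([220.3, 163.8]), 74.0) z 0.09869100212521831
[[158.5, 262.20001220703125], [176.6999969482422, 197.60000610351562], [263.3999938964844, 221.89999389648438], [245.1999969482422, 286.6000061035156]] [[0.4221, 0.282], [0.5796, 0.2395], [0.5187, 0.0271], [0.3623, 0.0714]]
scene wood px 408 [263.2622549  215.03186275] rect (array([476.9, -86.7]), array([107.1,  47. ]), 63.3) z [0.0013 0.0116 0.0225]
 grad [-0.06224375 -0.17565234  0.02636334] slope 0.18635457984295023
 box px [[247.10000610351562, 206.8000030517578], [256.79998779296875, 198.1999969482422], [279.3999938964844, 223.60000610351562], [269.79998779296875, 232.1999969482422]]
 box xy at z=.01 [[0.466, -0.1476], [0.4176, -0.1404], [0.4875, -0.0272], [0.5318, -0.0363]]
 top 3501 (array([471.3, 153.8]), array([221.4, 168.4]), 74.5) z 0.09903191892596641
(array([478.2, 154.6]), array([222.3, 168.1]), 74.2)
```

View pics/crop1.png

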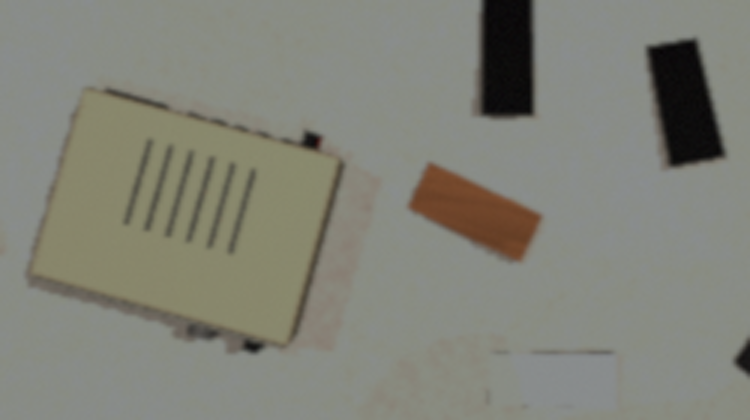

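The crop shows the grained wooden wedge at crop (475,212), which is (308,240) in the top view. Its thin end faces the supply. It is turned about 10.5° clockwise from the supply's +y, and its thick-end middle is nearly on the foot line. I'll go behind the thick end with the fingers partly open, giving two contacts for steering.

Request:
step_arm(rows=[[[0.727, -0.572, 0], [0, 0, -1], 0.2], [[0.727, -0.572, 0], [0, 0, -1], 0.2], [[0.727, -0.572, 0], [0, 0, -1], 0.2], [[0.727, -0.572, 0], [0, 0, -1], 0.2], [[0.727, -0.572, 0], [0, 0, -1], 0.2], [[0.727, -0.572, 0], [0, 0, -1], 0.2], [[0.727, -0.572, 0], [0, 0, -1], 0.2], [[0.727, -0.572, 0], [0, 0, -1], 0.2], [[0.727, -0.572, 0], [0, 0, -1], 0.2], [[0.727, -0.572, 0], [0, 0, -1], 0.2], [[0.727, -0.572, 0], [0, 0, -1], 0.2], [[0.727, -0.572, 0], [0, 0, -1], 0.2]])

```text
t: 1.1
eef_pos: [0.4357, -0.163, 0.2481]
ee_rot: [-0.001, 0.915, 0.404, 0.001]
contact_force: [0.8, -0.6, -0.2]
gripper_width: 0.2
grip_force: 0.0
```

Request:
step_arm(rows=[[[0, 0, 0.3], [0, 0, -0.54], 0.2], [[0, 0, 0.3], [0, 0, -0.54], 0.2], [[0, 0, 0.3], [0, 0, -0.54], 0.2], [[0, 0, 0.3], [0, 0, -0.54], 0.2], [[0, 0, 0.3], [0, 0, -0.54], 0.2], [[0, 0, 0.3], [0, 0, -0.54], 0.2], [[0, 0, 0.3], [0, 0, -0.54], 0.2], [[0, 0, 0.3], [0, 0, -0.54], 0.2]])

```text
t: 1.77
eef_pos: [0.4344, -0.1687, 0.1003]
ee_rot: [0.002, 0.85, 0.526, 0.001]
contact_force: [0.6, -0.2, 0.6]
gripper_width: 0.2
grip_force: 0.0
```

Run:
```python
from h import *
s=bot.state(); print(s); print(rot(s["ee_rot"]).round(3))
p,d=bot.capture("wrist"); cv2.imwrite("pics/w1.png",p[:,:,::-1])
```

```text
{'t': 1.7667, 'joint_positions': array([-3.95063886e-01,  3.04266737e-01,  2.01872277e+00, -1.57575926e-04,
        8.14108334e-01,  6.79435687e-02]), 'qd': array([ 1.42105633e-03, -4.04690168e-03,  3.92259012e-03,  6.79305797e-05,
       -3.35651073e-03,  8.95260595e-04]), 'effort': array([-3.60088743e-03, -3.38640904e+01, -1.69901419e+01, -5.88587336e-04,
        1.00176866e-02, -6.05368932e-04]), 'eef_pos': array([ 0.43444956, -0.1687374 ,  0.10030714]), 'ee_rot': array([0.00186015, 0.85045196, 0.52604792, 0.00126252]), 'contact_force': array([ 0.62306238, -0.18139299,  0.59690872]), 'moment': array([-0.01058728, -0.02823819, -0.00213901]), 'grip_force': 0.0, 'gripper_width': 0.19956175728495987}
[[ 0.447  0.895  0.004]
 [ 0.895 -0.447 -0.002]
 [ 0.     0.004 -1.   ]]
```

View pics/w1.png

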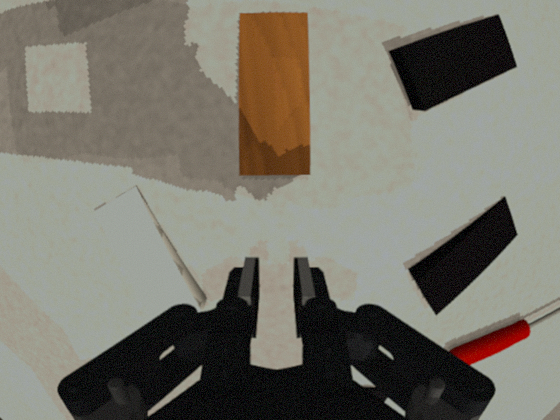

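The wrist view shows the wedge at columns 239–309, straight ahead of the fingers, which are centred at about column 277 and square to the thick end. I'll lower and move to contact.

Request:
step_arm(rows=[[[0, 0, 0.156], [0, 0, 0], 0.2], [[0, 0, 0.156], [0, 0, 0], 0.2], [[0, 0, 0.156], [0, 0, 0], 0.2], [[0, 0, 0.156], [0, 0, 0], 0.2]])

```text
t: 2.15
eef_pos: [0.4335, -0.1682, 0.0205]
ee_rot: [0.0, 0.85, 0.526, 0.0]
contact_force: [-0.1, -0.2, 0.4]
gripper_width: 0.196
grip_force: 0.0
```

Request:
step_arm(rows=[[[0.01, 0, 0], [0, 0, 0], 0.2], [[0.02, 0, 0], [0, 0, 0], 0.2], [[0.03, 0, 0], [0, 0, 0], 0.2], [[0.04, 0, 0], [0, 0, 0], 0.2], [[0.045, 0, 0], [0, 0, 0], 0.2], [[0.05, 0, 0], [0, 0, 0], 0.2], [[0.054, 0, 0], [0, 0, 0], 0.2], [[0.058, 0, 0], [0, 0, 0], 0.2], [[0.06, 0, 0], [0, 0, 0], 0.2], [[0.06, 0, 0], [0, 0, 0], 0.2]])

```text
t: 2.98
eef_pos: [0.4464, -0.1409, 0.0203]
ee_rot: [-0.0, 0.85, 0.526, -0.0]
contact_force: [-0.9, -0.8, 0.5]
gripper_width: 0.2
grip_force: 0.0
```

```bash
cat > m.py <<'E'
from h import *
import sys
def measure(tag):
    out={}
    for n in("top","scene"):
        p,d=bot.capture(n);m=bot.camera_model(n);cv2.imwrite(f"pics/{n}_{tag}.png",p[:,:,::-1])
        h,w=masks(p); w=biggest(w); W=pts(m,d,w); print(n,w.sum(),"wedge",rect(W),"zmax",W[:,2].max().round(3))
        v,u=np.indices(d.shape); P=np.array(m["origin"])+(ray(m,np.c_[u.ravel(),v.ravel()])*d.reshape(-1,1)); Z=P[:,2].reshape(d.shape)
        t=biggest((abs(Z-.099)<.012)&(h[...,1]>20)&(d>0)); T=pts(m,d,t); print("   supply",t.sum(),rect(T),"z",np.median(T[:,2]).round(4))
        k=np.linalg.lstsq(np.c_[T[:,:2],np.ones(len(T))],T[:,2],rcond=None)[0]; print("   tilt",k[:2].round(4))
        # wedge points in supply frame (nominal)
        y=np.radians(-16);X=np.array([np.cos(y),np.sin(y)]);Y=np.array([-np.sin(y),np.cos(y)])
        q=W[:,:2]-[.471,.155]; a=q@X; b=q@Y; 
        print("   wedge in supply: y",np.percentile(b,[1,99]).round(4)," x at front/back",np.median(a[b>np.percentile(b,85)]).round(4),np.median(a[b<np.percentile(b,15)]).round(4))
    s=bot.state(); print("tcp",s["eef_pos"].round(4),"F",s["contact_force"].round(2),"t",s["t"])
measure(sys.argv[1])
E
python3 m.py a
```

```text
top 385 wedge (array([482.4, -68.9]), array([76.7, 41.1]), 63.9) zmax 0.019
   supply 5992 (array([471.4, 155.3]), array([220.4, 165.8]), 74.0) z 0.0987
   tilt [0.0017 0.    ]
   wedge in supply: y [-0.2504 -0.1739]  x at front/back 0.0751 0.0781
scene 287 wedge (array([484. , -73.6]), array([90.1, 46.4]), 63.1) zmax 0.021
   supply 3611 (array([472.7, 153.2]), array([222.5, 171.5]), 73.8) z 0.099
   tilt [-0.0116 -0.0002]
   wedge in supply: y [-0.2626 -0.1737]  x at front/back 0.0757 0.0834
tcp [ 0.4463 -0.1411  0.0202] F [-0.39  0.41 -0.99] t 3.0833
```

Request:
step_arm(rows=[[[0.009, 0, 0], [0, 0, -0.03], 0.2], [[0.018, 0, 0], [0, 0, -0.06], 0.2], [[0.027, -0.001, 0], [0, 0, -0.09], 0.2], [[0.036, -0.001, 0], [0, 0, -0.12], 0.2], [[0.045, -0.002, 0], [0, 0, -0.15], 0.2], [[0.054, -0.0025, 0], [0, 0, -0.18], 0.2], [[0.063, -0.003, 0], [0, 0, -0.21], 0.2], [[0.072, -0.004, 0], [0, 0, -0.24], 0.2], [[0.081, -0.0055, 0], [0, 0, -0.27], 0.2], [[0.09, -0.007, 0], [0, 0, -0.3], 0.2], [[0.098, -0.0085, 0], [0, 0, -0.33], 0.2], [[0.104, -0.01, 0], [0, 0, -0.35], 0.2]])

```text
t: 4.08
eef_pos: [0.4653, -0.0918, 0.0203]
ee_rot: [0.0, 0.798, 0.602, 0.0]
contact_force: [-0.3, 0.5, 0.1]
gripper_width: 0.194
grip_force: 0.2
```

```bash
python3 m.py b
python3 - <<'E'
from h import *
p,d=bot.capture("wrist"); cv2.imwrite("pics/w2.png",p[:,:,::-1])
E
```

```text
top 281 wedge (array([490.7,  -7. ]), array([60.9, 40.6]), 73.4) zmax 0.018
   supply 5997 (array([471.6, 155.6]), array([221.1, 165.8]), 74.1) z 0.0987
   tilt [0.001  0.0006]
   wedge in supply: y [-0.1794 -0.1203]  x at front/back 0.0644 0.0737
scene 191 wedge (array([493.2, -18.5]), array([85.2, 41.5]), 74.9) zmax 0.02
   supply 3611 (array([471.5, 154.6]), array([221.8, 170.8]), 74.2) z 0.0989
   tilt [-0.011  -0.0005]
   wedge in supply: y [-0.1981 -0.1195]  x at front/back 0.0788 0.0822
tcp [ 0.4652 -0.0918  0.0203] F [-0.05  0.4  -0.32] t 4.1833
```

View pics/w2.png

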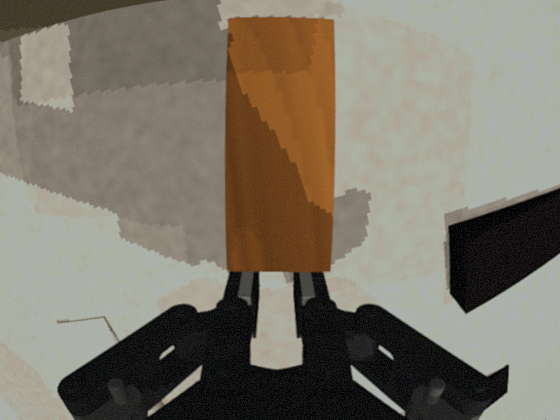

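Now aligned: the wrist view shows the wedge square ahead at columns 227–334, its thin end about 10 mm short of the case. I'll push on in steps, watching the force.

Request:
step_arm(rows=[[[0.008, 0, 0], [0, 0, 0], 0.2], [[0.016, 0, 0], [0, 0, 0], 0.2], [[0.024, 0, 0], [0, 0, 0], 0.2], [[0.032, 0, 0], [0, 0, 0], 0.2], [[0.04, 0, 0], [0, 0, 0], 0.2], [[0.044, 0, 0], [0, 0, 0], 0.2], [[0.048, 0, 0], [0, 0, 0], 0.2], [[0.052, 0, 0], [0, 0, 0], 0.2]])

```text
t: 4.9
eef_pos: [0.4723, -0.0671, 0.0203]
ee_rot: [0.0, 0.799, 0.602, -0.0]
contact_force: [1.1, -0.5, -0.7]
gripper_width: 0.2
grip_force: 0.2
```

Request:
step_arm(rows=[[[0.002, 0, 0], [0, 0, 0], 0.2], [[0.004, 0, 0], [0, 0, 0], 0.2], [[0.006, 0, 0], [0, 0, 0], 0.2]])

```text
t: 5.15
eef_pos: [0.4731, -0.0644, 0.0203]
ee_rot: [0.0, 0.799, 0.602, -0.0]
contact_force: [-0.2, -0.4, -0.4]
gripper_width: 0.202
grip_force: 0.2
```

Request:
step_arm(rows=[[[0.002, 0, 0], [0, 0, 0], 0.2], [[0.004, 0, 0], [0, 0, 0], 0.2], [[0.006, 0, 0], [0, 0, 0], 0.2]])

```text
t: 5.4
eef_pos: [0.474, -0.0615, 0.0203]
ee_rot: [0.0, 0.799, 0.602, -0.0]
contact_force: [-0.5, -0.3, 0.4]
gripper_width: 0.2
grip_force: 0.2
```

Request:
step_arm(rows=[[[0.002, 0, 0], [0, 0, 0], 0.2], [[0.004, 0, 0], [0, 0, 0], 0.2], [[0.004, 0, 0], [0, 0, 0], 0.2]])

```text
t: 5.65
eef_pos: [0.4746, -0.0594, 0.0203]
ee_rot: [0.0, 0.799, 0.602, 0.0]
contact_force: [0.1, 0.1, 0.2]
gripper_width: 0.204
grip_force: 0.0
```

Request:
step_arm(rows=[[[0.002, 0, 0], [0, 0, 0], 0.2], [[0.004, 0, 0], [0, 0, 0], 0.2], [[0.004, 0, 0], [0, 0, 0], 0.2]])

```text
t: 5.9
eef_pos: [0.4751, -0.0576, 0.0203]
ee_rot: [0.0, 0.799, 0.602, 0.0]
contact_force: [-0.1, -0.0, 0.4]
gripper_width: 0.194
grip_force: 0.0
```

Request:
step_arm(rows=[[[0.002, 0, 0], [0, 0, 0], 0.2], [[0.004, 0, 0], [0, 0, 0], 0.2], [[0.004, 0, 0], [0, 0, 0], 0.2]])

```text
t: 6.15
eef_pos: [0.4757, -0.0556, 0.0203]
ee_rot: [0.0, 0.799, 0.602, 0.0]
contact_force: [0.0, -0.5, -0.7]
gripper_width: 0.199
grip_force: 0.0
```

Thin end at about -0.080; still free.

Request:
step_arm(rows=[[[0.002, 0, 0], [0, 0, 0], 0.2], [[0.004, 0, 0], [0, 0, 0], 0.2], [[0.004, 0, 0], [0, 0, 0], 0.2]])

```text
t: 6.4
eef_pos: [0.4762, -0.0537, 0.0203]
ee_rot: [0.0, 0.799, 0.602, 0.0]
contact_force: [-0.5, 0.5, 1.0]
gripper_width: 0.199
grip_force: 0.0
```

Request:
step_arm(rows=[[[0.002, 0, 0], [0, 0, 0], 0.2], [[0.004, 0, 0], [0, 0, 0], 0.2], [[0.004, 0, 0], [0, 0, 0], 0.2]])

```text
t: 6.65
eef_pos: [0.4767, -0.0518, 0.0203]
ee_rot: [0.0, 0.799, 0.602, 0.0]
contact_force: [0.9, -0.1, -0.4]
gripper_width: 0.201
grip_force: 0.0
```

```bash
python3 m.py c
```

```text
top 42 wedge (array([505. ,  25.4]), array([11.9, 30. ]), 83.6) zmax 0.014
   supply 5986 (array([470.4, 155.6]), array([220.4, 167.9]), 74.1) z 0.0987
   tilt [ 0.001  -0.0001]
   wedge in supply: y [-0.1204 -0.108 ]  x at front/back 0.0771 0.0684
scene 92 wedge (array([516.5,  19.5]), array([79.5, 17.1]), 71.3) zmax 0.018
   supply 3626 (array([472.6, 154. ]), array([221.8, 168.8]), 75.0) z 0.0989
   tilt [-0.0119  0.0002]
   wedge in supply: y [-0.1569 -0.0805]  x at front/back 0.0837 0.0823
tcp [ 0.4767 -0.0519  0.0203] F [-0.1   0.9  -0.17] t 6.75
```

Supply hasn't moved. Continuing.

Request:
step_arm(rows=[[[0.002, 0, 0], [0, 0, 0], 0.2], [[0.004, 0, 0], [0, 0, 0], 0.2], [[0.004, 0, 0], [0, 0, 0], 0.2]])

```text
t: 7.0
eef_pos: [0.4773, -0.0499, 0.0203]
ee_rot: [0.0, 0.799, 0.602, 0.0]
contact_force: [-0.5, 0.3, -0.1]
gripper_width: 0.2
grip_force: 0.0
```

Request:
step_arm(rows=[[[0.002, 0, 0], [0, 0, 0], 0.2], [[0.004, 0, 0], [0, 0, 0], 0.2], [[0.004, 0, 0], [0, 0, 0], 0.2]])

```text
t: 7.25
eef_pos: [0.4779, -0.0479, 0.0203]
ee_rot: [0.0, 0.799, 0.602, 0.0]
contact_force: [0.4, 0.0, 0.1]
gripper_width: 0.2
grip_force: 0.0
```

Request:
step_arm(rows=[[[0.002, 0, 0], [0, 0, 0], 0.2], [[0.004, 0, 0], [0, 0, 0], 0.2], [[0.004, 0, 0], [0, 0, 0], 0.2]])

```text
t: 7.5
eef_pos: [0.4783, -0.0461, 0.0203]
ee_rot: [0.0, 0.799, 0.602, -0.0]
contact_force: [-0.4, 0.5, -0.4]
gripper_width: 0.195
grip_force: 0.3
```

Request:
step_arm(rows=[[[0.002, 0, 0], [0, 0, 0], 0.2], [[0.004, 0, 0], [0, 0, 0], 0.2], [[0.004, 0, 0], [0, 0, 0], 0.2]])

```text
t: 7.75
eef_pos: [0.4786, -0.0448, 0.0203]
ee_rot: [0.0, 0.798, 0.602, -0.001]
contact_force: [-0.4, -4.9, 0.5]
gripper_width: 0.2
grip_force: 2.6
```

Request:
step_arm(rows=[[[0.002, 0, 0], [0, 0, 0], 0.2], [[0.004, 0, 0], [0, 0, 0], 0.2], [[0.004, 0, 0], [0, 0, 0], 0.2]])

```text
t: 8.0
eef_pos: [0.4792, -0.0432, 0.0203]
ee_rot: [0.0, 0.798, 0.602, -0.001]
contact_force: [-1.0, -6.6, 0.7]
gripper_width: 0.201
grip_force: 3.5
```

```bash
python3 m.py d;  python3 - <<'E'
from h import *
a=cv2.imread("pics/scene_d.png")[150:290,200:400]; cv2.imwrite("pics/crop2.png",cv2.resize(a,None,fx=4,fy=4,interpolation=2))
E
```

```text
Traceback (most recent call last):
  File "m.py", line 16, in <module>
    measure(sys.argv[1])
    ~~~~~~~^^^^^^^^^^^^^
  File "m.py", line 7, in measure
    h,w=masks(p); w=biggest(w); W=pts(m,d,w); print(n,w.sum(),"wedge",rect(W),"zmax",W[:,2].max().round(3))
                    ~~~~~~~^^^
  File "h.py", line 20, in biggest
    n,l,s,c=cv2.connectedComponentsWithStats(m.astype(np.uint8)); i=1+np.argmax(s[1:,4]); return l==i
                                                                      ~~~~~~~~~^^^^^^^^^
ValueError: attempt to get argmax of an empty sequence
[ WARN:0@0.585] global loadsave.cpp:275 findDecoder imread_('pics/scene_d.png'): can't open/read file: check file path/integrity
Traceback (most recent call last):
TypeError: 'NoneType' object is not subscriptable
```

Snug at 5–6.6 N: stop, retreat and rise.

Request:
step_arm(rows=[[[-0.01, 0, 0], [0, 0, 0], 0.2], [[-0.03, 0, 0], [0, 0, 0], 0.2], [[-0.06, 0, 0], [0, 0, 0], 0.2], [[-0.06, 0, -0.08], [0, 0, 0], 0], [[-0.06, 0, -0.16], [0, 0, 0], 0], [[-0.06, 0, -0.24], [0, 0, 0], 0], [[-0.06, 0, -0.27], [0, 0, 0], 0], [[-0.06, 0, -0.27], [0, 0, 0], 0]])

```text
t: 8.72
eef_pos: [0.4737, -0.072, 0.1596]
ee_rot: [0.003, 0.799, 0.602, 0.003]
contact_force: [0.1, 0.1, 0.4]
gripper_width: 0.0
grip_force: 0.0
```

```bash
sed -i 's/    i=1+np/i=1+np/; s/i=1+np.argmax(s\[1:,4\])/i=1+np.argmax(s[1:,4]) if n>1 else 1/' h.py; sed -i 's/print("   wedge in/len(b)>20 and print("   wedge in/; s/W\[:,2\].max().round(3)/len(W)/; s/"wedge",rect(W)/"wedge",rect(W) if len(W)>9 else 0/; s/q=W\[:,:2\]/if len(W)<20: continue\n        q=W[:,:2]/' m.py; python3 m.py e;  python3 - <<'E'
from h import *
a=cv2.imread("pics/scene_e.png")[150:290,200:400]; cv2.imwrite("pics/crop2.png",cv2.resize(a,None,fx=4,fy=4,interpolation=2))
E
```

```text
top 146 wedge (array([500.1,  14.5]), array([35.8, 35.5]), 81.0) zmax 145
   supply 5983 (array([469.9, 157.3]), array([220.7, 166.1]), 74.4) z 0.0988
   tilt [ 0.0019 -0.0003]
   wedge in supply: y [-0.1423 -0.1083]  x at front/back 0.0704 0.0711
scene 71 wedge (array([508.5,   8.3]), array([45.4, 25.9]), 71.0) zmax 71
   supply 3621 (array([473. , 155.6]), array([220.8, 172.1]), 74.4) z 0.0989
   tilt [-0.0127 -0.0002]
   wedge in supply: y [-0.1526 -0.1087]  x at front/back 0.0852 0.0862
tcp [ 0.4709 -0.0714  0.1555] F [-0.72 -0.42  0.03] t 8.8167
```

View pics/crop2.png

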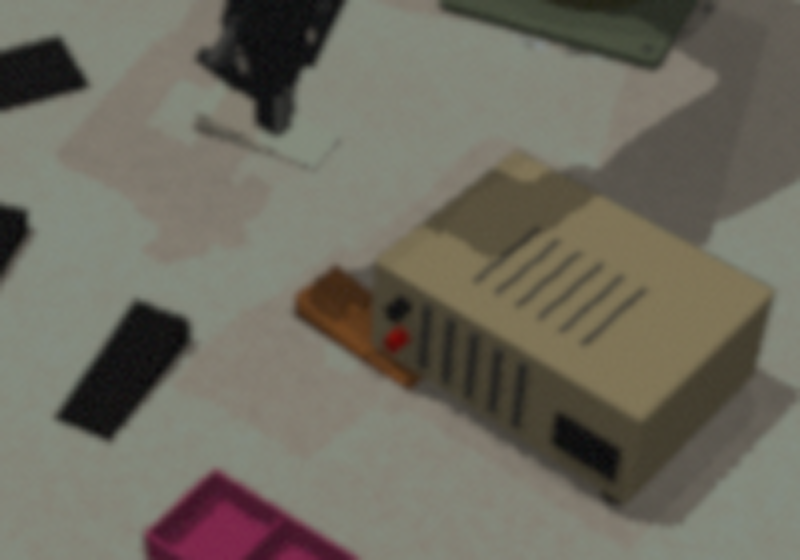

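The crop shows the wedge (about 355,330) under the far right corner next to the red binding post, with the supply level. Now to go over the corner and press.

Request:
step_arm(rows=[[[0.08, 0, 0], [0, 0, 0], 0], [[0.16, 0, 0], [0, 0, 0], 0], [[0.23, 0, 0], [0, 0, 0], 0], [[0.254, 0, 0], [0, 0, 0], 0], [[0.254, 0, 0.03], [0, 0, 0], 0], [[0.254, 0, 0.055], [0, 0, 0], 0], [[0.254, 0, 0.068], [0, 0, 0], 0], [[0.254, 0, 0.072], [0, 0, 0], 0], [[0.254, 0, 0.072], [0, 0, 0], 0]])

```text
t: 9.57
eef_pos: [0.5053, 0.0504, 0.118]
ee_rot: [-0.001, 0.799, 0.602, -0.001]
contact_force: [-0.3, 0.3, 0.3]
gripper_width: 0.004
grip_force: 0.0
```

Request:
step_arm(rows=[[[0, 0, 0.001], [0, 0, 0], 0], [[0, 0, 0.002], [0, 0, 0], 0], [[0, 0, 0.002], [0, 0, 0], 0]])

```text
t: 9.82
eef_pos: [0.5065, 0.0507, 0.1188]
ee_rot: [0.0, 0.799, 0.602, 0.0]
contact_force: [-1.1, 0.4, -0.2]
gripper_width: -0.0
grip_force: 0.0
```

Request:
step_arm(rows=[[[0, 0, 0.001], [0, 0, 0], 0], [[0, 0, 0.002], [0, 0, 0], 0], [[0, 0, 0.002], [0, 0, 0], 0]])

```text
t: 10.07
eef_pos: [0.5062, 0.0509, 0.1174]
ee_rot: [0.0, 0.799, 0.602, 0.0]
contact_force: [-0.2, 0.6, -0.3]
gripper_width: -0.001
grip_force: 0.0
```

Request:
step_arm(rows=[[[0, 0, 0.001], [0, 0, 0], 0], [[0, 0, 0.002], [0, 0, 0], 0], [[0, 0, 0.002], [0, 0, 0], 0], [[0, 0, 0.002], [0, 0, 0], 0]])

```text
t: 10.4
eef_pos: [0.5062, 0.0509, 0.1163]
ee_rot: [0.0, 0.799, 0.602, -0.0]
contact_force: [-0.3, 0.2, 1.0]
gripper_width: 0.001
grip_force: 0.0
```

Request:
step_arm(rows=[[[0, 0, 0.001], [0, 0, 0], 0], [[0, 0, 0.001], [0, 0, 0], 0], [[0, 0, 0.001], [0, 0, 0], 0]])

```text
t: 10.65
eef_pos: [0.5063, 0.0509, 0.1161]
ee_rot: [0.0, 0.799, 0.602, 0.0]
contact_force: [-0.6, -0.4, 3.3]
gripper_width: 0.002
grip_force: 1.5
```

Request:
step_arm(rows=[[[0, 0, 0.001], [0, 0, 0], 0], [[0, 0, 0.001], [0, 0, 0], 0], [[0, 0, 0.001], [0, 0, 0], 0]])

```text
t: 10.9
eef_pos: [0.5063, 0.0509, 0.116]
ee_rot: [0.0, 0.799, 0.602, 0.0]
contact_force: [-1.6, -0.6, 6.0]
gripper_width: -0.001
grip_force: 3.3
```

Request:
step_arm(rows=[[[0, 0, 0.001], [0, 0, 0], 0], [[0, 0, 0.001], [0, 0, 0], 0], [[0, 0, 0.001], [0, 0, 0], 0]])

```text
t: 11.15
eef_pos: [0.5063, 0.0509, 0.116]
ee_rot: [0.0, 0.799, 0.602, 0.0]
contact_force: [-2.9, -0.5, 8.9]
gripper_width: -0.001
grip_force: 4.8
```

Request:
step_arm(rows=[[[0, 0, 0.0005], [0, 0, 0], 0], [[0, 0, 0.0005], [0, 0, 0], 0], [[0, 0, 0.0005], [0, 0, 0], 0], [[0, 0, 0.0005], [0, 0, 0], 0], [[0, 0, 0.0005], [0, 0, 0], 0], [[0, 0, 0.0005], [0, 0, 0], 0]])

```text
t: 11.65
eef_pos: [0.5064, 0.0509, 0.1159]
ee_rot: [0.0, 0.799, 0.602, 0.0]
contact_force: [-3.0, -1.3, 10.8]
gripper_width: -0.001
grip_force: 5.5
```

```bash
python3 m.py f
```

```text
top 155 wedge (array([489. , -16.9]), array([29. , 44.9]), 89.9) zmax 155
   supply 2212 (array([487.1, 216.7]), array([ 96.7, 163. ]), 74.6) z 0.0986
   tilt [ 0.0024 -0.0059]
   wedge in supply: y [-0.1729 -0.1431]  x at front/back 0.0748 0.0636
scene 165 wedge (array([508.1,  15.6]), array([100.1,  29.8]), 72.8) zmax 165
   supply 3561 (array([472. , 155.1]), array([221.7, 170.6]), 74.5) z 0.099
   tilt [-0.0108 -0.001 ]
   wedge in supply: y [-0.1728 -0.0785]  x at front/back 0.0845 0.0741
tcp [0.5063 0.0509 0.1159] F [-2.01 -0.19 11.52] t 11.75
```

```bash
python3 -c "
from workcell import bot
print(bot.sign_off())"
```

```text
the job is handed in; nothing more can be done
None
```

The wooden wedge is snug under the far right foot (last push 6.6 N) and I've handed the job in. The fingertips are still pressing about 11 N on that corner, which sank about 0.3 mm; the supply is level and shifted at most about 2 mm, and no verdict came back.

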